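# Third hand at the grinding box: hold a copper casting against the fence

## Task

Slide the clear window of the grinding box fully open, then bring the copper statuette base inside up to the padded fence - flat back flush against the pad, centred on it, foot flat on the work plate - and keep it pressed there with a steady force of about 10 newtons (6 to 16), so that I can clamp it down. Ease it up, never ram it, and leave the other things in and around the box where they are. Your program finishes while you are still holding and pressing: do not let go.

Things in the scene. Friction and masses are not known exactly. Their poses are not given: they have to be found in the camera images.
- box: Bench grinding box, its +x roughly away from the robot. Origin: centre of its working bay, at bench level. Bay 340 (x) by 360 (y) mm inside, clear panels; window track up to 164 mm above the bench; steel work plate's top 20 mm above the bench. A filter housing adjoins on +y (y 184 to 533 mm). The clear window covers the bay and slides to box +y over the housing
- window_handle (a point): Middle of the grip bar of the window's handle: dark bar 14 by 14 mm, 110 mm long along box x, on legs at its ends (82 mm clear between), 22 mm free under it, its centre 29 mm above the pane and 180 mm above the bench. Moves with the window; shut: box-frame x -60, y -120 mm
- window (a joint): Travel of the clear window in m along box +y: 0 shut, 0.33 fully open against its end stop. Stays where it is left; takes about 3 N to move
- casting: Copper statuette base, loose on the work plate, 0.55 to 0.9 kg: foot 70 (x) by 100 (y) by 26 mm high, wave ribs on its front; above it a neck 32 mm wide (y), x -21 to +35 mm, up to 75 mm height, with flat sides to +y and -y. Origin: centre of the foot's underside. Its flat back, foot and neck in one plane, is at x = +35 mm and faces its own +x
- casting_back (a point): Middle of the casting's flat back, 13 mm above its underside: the face that goes against the pad
- fence: Steel fence on the work plate, at the bay's far side, somewhat turned. Origin: middle of the free pad's front face, at the plate's top. +x points into the pad, away from the robot: press along +x; y runs along the fence. Pad 120 mm wide, 8 to 60 mm above the plate; steel upright behind it 62 mm high. Hold-down straps with knobs, to 60 mm high, at y +-80 to 137, x 37 to 65 mm
- shoe (a joint): How far the fence's padded shoe is pushed back, in m: 0 free, stop at 0.016. It rides on two soft rubber buffers of 1.5 N per mm altogether, with no preload, so 10 N pushes it 6.7 mm back; it slides straight along fence +x and does not turn
- drum: Bystander in the bay: a brown sanding drum standing on the plate, 28 mm across, 26 mm high with a 24 mm shank up, towards the -y side panel. Origin: centre of its underside
- buff: Bystander in the bay: a dark rubber wheel lying flat, 36 mm across, 19 mm high with its hub, towards the +y side. Origin: centre of its underside
- statuette: Bystander on the bench: finished copper horse statuette about 200 mm high, on the robot's right of the box. Origin: centre of its underside
- wheel: Bystander on the bench: a flat abrasive wheel 100 mm across, 14 mm thick. Origin: centre of its underside
- tin: Bystander on the bench: a round open tin of bits, 170 mm across, 70 mm high, far right. Origin: centre of its underside
- pliers: Bystander on the bench: pliers lying flat, 190 mm long, 20 mm high, right of the robot. Origin: under the pivot

How it is judged:
By the outcome, as a careful person would: the job done as asked, in the order asked, and still so for the second after the job is handed in, while the arm keeps its last pose, push and grip.
It also fails if it takes over 51 s, if anything falls off the work surface, if the arm or the gripper's body presses on something with over 40 N, if the wrist force passes 120 N, or if a joint passes its speed limit or range.

## Robot

A 7-joint arm with a two-finger parallel gripper is mounted at the origin on the work surface. World frame = base frame: x ahead of the robot, y to its left, z up, the work surface at z = 0. Lengths are in mm, angles in degrees, forces in N, time in s.
With the tool pointing down it reaches from about 400 to 900 mm from the base axis. Payload 5.5 kg.
Tool frame: the origin (TCP) lies midway between the tips of the shut fingers; the grasp point (between the pads) lies 19 mm behind it (arm.hold_point_z is the z of the grasp point in the tool frame, in mm); z points along the fingers, y is the line along which they close (so a half turn about z gives the same grasp; the last joint's range is limited). The gripper opens to 92 mm and grips with 3 to 60 N. Pads are 19 mm wide; open, the fingers measure 130 mm over their backs; the gripper's body (75 mm by 190 mm) begins 47 mm behind the grasp point.
Start: joints at [-61.467, 28.699, -24.465, 88.831, 12.651, 65.22, -12.049], TCP at [151.183, 632.174, 226.729] pointing down, gripper open.
Joint ranges: [-164.97, 164.97], [-17.58, 116.51], [-87.97, 89.64], [11.32, 138.91], [-80.73, 260.73], [10.89, 115.49], [-147.41, 147.41]. Speed limits (degrees/s): [147.25, 147.25, 180, 180, 180, 180, 180].

## Interface

Orientations are given as a 3x3 rotation matrix whose columns are the frame's x, y, z axes.
In Python, from cell import arm gives the robot as it stands.
- The arm moves only by the shell command python3 shift.py 'ROWS' [FORCE]. ROWS is one flat JSON list of numbers that holds 1 to 5 rows one after another, with no inner brackets; each row has 7 numbers: a rotation vector rx, ry, rz in normalised numbers (1 is 60 degrees), then dx, dy, dz in fractions of the full range, 1 being 750 mm, then the opening from 0.0 (shut) to 1.0 (fully open); each row is the pose to reach, as a shift and turn from the pose commanded when the command began, along the tool's axes at that moment; what a row does not reach only later rows make up. A row lasts 1/10 s, in which the tool goes at most 50 mm and 8.59 degrees, less where a joint would pass 70% of its speed; a pose out of reach is approached as far as the arm can. The fingers move at their own pace and stop on an object; FORCE is the grip in N (left out, the last holds). Time passes only in rows, so rows that do not move let the fingers close. It prints the time, the measured TCP pose, the force, the opening and the grip force at its end. Shift and turn numbers lie between -1 and 1, and a call with a number outside is refused. Input that does not fit is refused with a message, and nothing moves.
- arm.read_state(): the state, without advancing time (a new reading comes with each control period).
- arm.snapshot(name): name is "side" or "top"; returns the picture (480x640x3 uint8, blue, green, red); there is no depth.
- arm.get_calibration(name): a dict with "fx", "fy", "cx", "cy" (pixels), "cam_to_world" (4x4, takes a point from camera to world coordinates). Camera axes: x right, y up, looking along -z (the intrinsics and any distortion apply to the point x, -y, -z); pixel columns grow to the right and rows downward; lengths in mm; the calibration is good to about 2 mm. A picture is of the moment at which its call begins. get_calibration takes no time and is no camera call.
- arm.sign_off(): hands the job in; it is judged then, once.
The state is a dict: "time_s": time; "joint_pos": joint angles; "joint_vel": joint speeds; "joint_torque": joint torques, N m; "eef_pos": TCP position; "orientation": TCP orientation; "ft_force": force on the tool from outside, world axes, zero at the start; "moment": the same for the moment, N m; "grip_width": opening from 0.0 (shut) to 1.0 (fully open); "grasp_force": force on a finger pad.
Only numpy, scipy, OpenCV 4.12 (cv2) and the standard library are available. Lean on these libraries where they do the work, as an engineer would, in place of code of your own. Each camera call takes 0.05 s, during which the arm holds its last target. There are 200 camera calls.

## Working session

There is one attempt and no reset: what is moved stays moved. The work goes in short steps, Python scripts to look and compute and a shell command to move; the robot and the scene stay as the last step left them, time stands still between calls to the robot, and variables do not carry over. Pictures are saved under pics/ and viewed, at most 10 in all, crops included, and the job is handed in when it is done.

```bash
ls; mkdir -p pics; python3 - <<'E'
from cell import arm
import cv2,numpy as np
for n in("side","top"):
    cv2.imwrite(f"pics/{n}0.png",arm.snapshot(n)); c=arm.get_calibration(n); print(n,{k:(np.round(v,3).tolist()) if not isinstance(v,str) else v for k,v in c.items()})
s=arm.read_state(); print(s["time_s"],s["eef_pos"],np.round(s["orientation"],3).tolist(),s["ft_force"],s["grip_width"],arm.hold_point_z)
E
```

```text
cell.py
pics
shift.py
side {'fx': 493.385, 'fy': 493.385, 'cx': 312.349, 'cy': 241.804, 'cam_to_world': [[-0.022, -0.899, 0.437, 897.737], [1.0, -0.021, 0.006, -234.021], [0.004, 0.437, 0.899, 1011.934], [0.0, 0.0, 0.0, 1.0]]}
top {'fx': 483.584, 'fy': 483.584, 'cx': 322.454, 'cy': 238.354, 'cam_to_world': [[-0.004, 0.987, -0.16, 300.247], [-1.0, -0.003, 0.011, -233.669], [0.01, 0.16, 0.987, 1259.775], [0.0, 0.0, 0.0, 1.0]]}
0.1 [151.09612065 631.52410133 225.78009615] [[-0.973, 0.233, -0.0], [0.233, 0.973, -0.002], [0.0, -0.002, -1.0]] [-0.3042789   0.82014309  0.10320833] 1.0056884855339823 -18.8
```

View pics/side0.png

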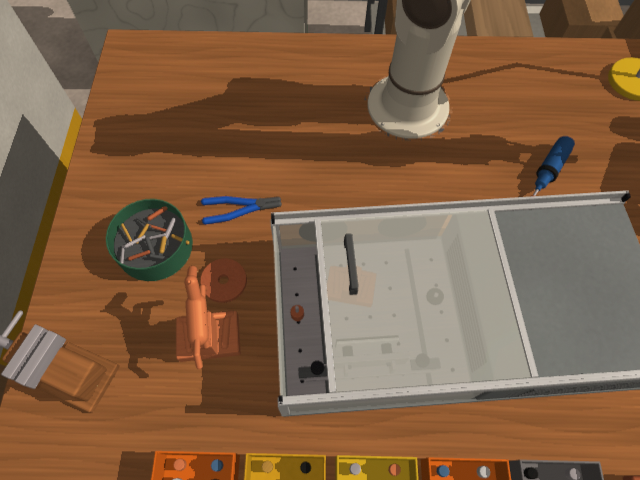

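View pics/top0.png

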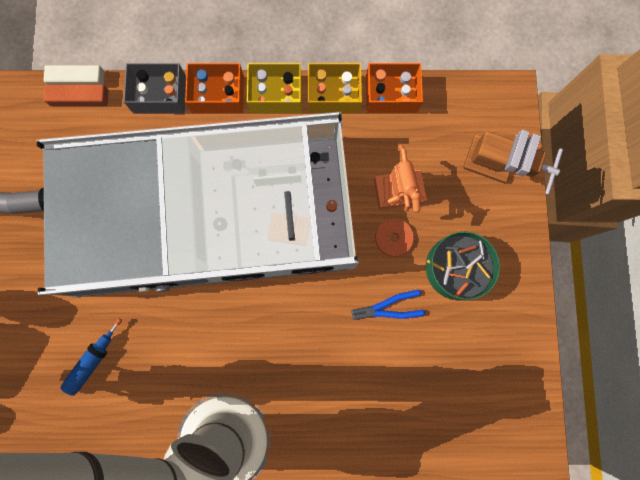

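The side view shows the dark handle bar from about (348,236) to (354,292). The bay's uncovered strip is at x 280–322, with the drum at (297,312) and a dark object at (317,368). In the top view the bar runs from (288,192) to (292,238). The window appears to be slightly open already.

```bash
cat > h.py <<'E'
import numpy as np,cv2
from cell import arm
def ray(n,p):
    c=arm.get_calibration(n);M=np.array(c["cam_to_world"])
    d=np.array([(p[0]-c["cx"])/c["fx"],-(p[1]-c["cy"])/c["fy"],-1.])
    return M[:3,3],M[:3,:3]@d
def plane(n,p,z):
    o,d=ray(n,p);return o+d*(z-o[2])/d[2]
def tri(ps,pt):
    o1,d1=ray("side",ps);o2,d2=ray("top",pt)
    t=np.linalg.lstsq(np.c_[d1,-d2],o2-o1,rcond=None)[0]
    a=o1+d1*t[0];b=o2+d2*t[1];return (a+b)/2,np.linalg.norm(a-b)
def proj(n,P):
    c=arm.get_calibration(n);M=np.array(c["cam_to_world"]);q=M[:3,:3].T@(np.array(P,float)-M[:3,3])
    return np.array([c["cx"]+c["fx"]*q[0]/-q[2],c["cy"]-c["fy"]*q[1]/-q[2]])
def blob(im,lo,hi,box,minA=20):
    x0,y0,x1,y1=box;m=cv2.inRange(im[y0:y1,x0:x1],np.array(lo),np.array(hi))
    cs=[c+[x0,y0] for c in cv2.findContours(m,0,1)[0] if cv2.contourArea(c)>=minA]
    return sorted(cs,key=cv2.contourArea,reverse=True)
E
python3 - <<'E'
from h import *
np.set_printoptions(precision=1,suppress=True)
for n,b in(("side",(335,225,375,300)),("top",(275,180,305,245))):
    im=cv2.imread(f"pics/{n}0.png"); c=blob(im,(0,0,0),(75,75,75),b)[0]
    r=cv2.minAreaRect(c.astype(np.int32)); print(n,r,plane(n,r[0],184)); B=cv2.boxPoints(r)
    print([plane(n,p,187) for p in B])
# rim corners / tracks
for nm,s,t in(("rim near -y",(276,219),(355,262)),("rim far -y",(283,405),(340,117)),("house bar near",(491,209),(166,275)),("house bar far",(535,375),(160,140)),("window bar near",(319,222),(317,260)),("window bar far",(329,390),(304,125))):
    print(nm,*tri(s,t))
a=cv2.imread("pics/side0.png")[190:420,265:545];b=cv2.imread("pics/top0.png")[105:300,150:365]
cv2.imwrite("pics/c0.png",np.vstack([cv2.resize(a,(490,402),interpolation=2)]))
cv2.imwrite("pics/c1.png",cv2.resize(a,None,fx=2.6,fy=2.6,interpolation=2))
E
```

```text
side ((349.5483093261719, 264.35888671875), (59.406463623046875, 7.928485870361328), 82.33319854736328) [ 539.1 -170.8  184. ]
[array([ 481.9, -185.1,  187. ]), array([ 479.3, -170.4,  187. ]), array([ 595.8, -157.7,  187. ]), array([ 598.1, -171.6,  187. ])]Traceback (most recent call last):
  File "<stdin>", line 4, in <module>
IndexError: list index out of range
```

```bash
python3 - <<'E'
from h import *
np.set_printoptions(precision=1,suppress=True)
im=cv2.imread("pics/top0.png");print(im[215,282:300].tolist())
for n,b,h in(("side",(335,225,375,300),75),("top",(275,180,305,245),100)):
    im=cv2.imread(f"pics/{n}0.png"); c=blob(im,(0,0,0),(h,)*3,b,5)[0]
    r=cv2.minAreaRect(c.astype(np.int32)); print(n,r,plane(n,r[0],184)); B=cv2.boxPoints(r)
    print([plane(n,p,187) for p in B])
for nm,s,t in(("rim near -y",(276,219),(355,262)),("rim far -y",(283,405),(340,117)),("house bar near",(491,209),(166,275)),("house bar far",(535,375),(160,140)),("window bar near",(319,222),(317,260)),("window bar far",(329,390),(304,125))):
    print(nm,*tri(s,t))
a=cv2.imread("pics/side0.png")[190:420,265:545]
cv2.imwrite("pics/c1.png",cv2.resize(a,None,fx=2.6,fy=2.6,interpolation=2))
E
```

```text
[[195, 208, 224], [196, 212, 228], [197, 211, 228], [191, 204, 222], [147, 154, 165], [102, 103, 103], [97, 96, 94], [91, 91, 91], [88, 85, 87], [81, 82, 84], [124, 130, 141], [192, 207, 223], [197, 211, 227], [196, 210, 224], [200, 208, 217], [212, 218, 222], [213, 219, 222], [213, 219, 221]]
side ((349.5483093261719, 264.35888671875), (59.406463623046875, 7.928485870361328), 82.33319854736328) [ 539.1 -170.8  184. ]
[array([ 481.9, -185.1,  187. ]), array([ 479.3, -170.4,  187. ]), array([ 595.8, -157.7,  187. ]), array([ 598.1, -171.6,  187. ])]
top ((289.6332092285156, 215.5319061279297), (47.51634216308594, 5.327720642089844), 85.03025817871094) [ 527.5 -171.   184. ]
[array([ 581.4, -160.1,  187. ]), array([ 582.5, -172.2,  187. ]), array([ 473.1, -182.1,  187. ]), array([ 472. , -170.2,  187. ])]
rim near -y [ 425.5 -317.5  142.4] 7.141102214679091
rim far -y [ 782.  -286.4  141.1] 6.947946743100969
house bar near [396.7 115.3 149.8] 4.436709696506004
house bar far [722.9 147.4 145.1] 6.0211795352768265
window bar near [ 430.6 -230.2  142.8] 5.142097108268726
window bar far [ 757.3 -204.   151.3] 3.430322781498169
```

View pics/c1.png

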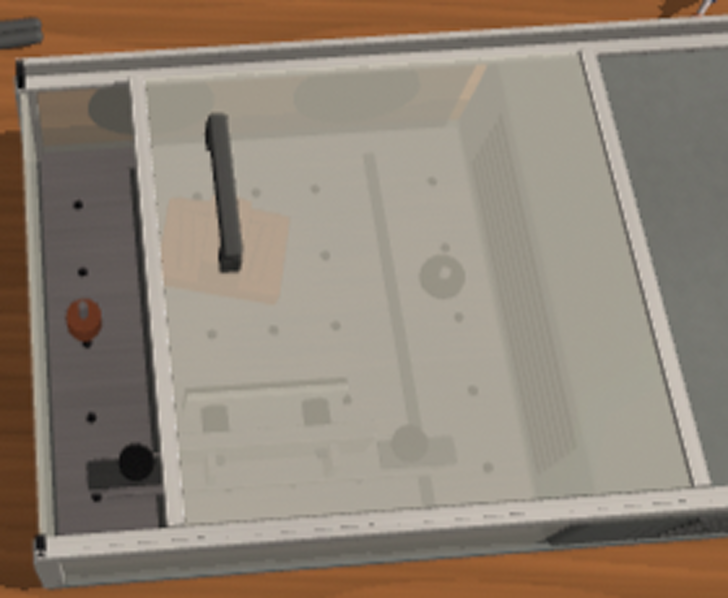

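The crop shows the window about 60–70 mm open, the casting beneath the handle (pale copper, roughly (165–290,195–305)), the fence at (185–350,380–480), the drum at (84,318) and the buff at (442,276). The handle and rim triangulate about 20 mm too low, so I'll check the calibration against features on the bench.

```bash
python3 - <<'E'
from h import *
np.set_printoptions(precision=1,suppress=True)
for n in("side","top"): print(n,sorted(arm.get_calibration(n)),proj(n,[0,0,0]),proj(n,[100,0,0]))
for nm,s,t in(("wheel z14",(223,279),(394.5,238)),("tin z70",(148,238),(463,262)),("plier tips z~10",(281,203),(352,314)),("statbase corner",(238,313),(423,173)),("drill tip",(531,195),(119,322)),("handle near",(347.5,234.5),(293,240)),("handle far",(353,293),(288,191)),("drum shank",(297,307),(332,205)),("knob",(317,367),(316,156))):
    print(nm,*tri(s,t),plane("side",s,0)[:2],plane("top",t,0)[:2])
E
```

```text
side ['cam_to_world', 'cx', 'cy', 'fx', 'fy'] [407.  105.5] [409.5 136.1]
top ['cam_to_world', 'cx', 'cy', 'fx', 'fy'] [223.1 440.6] [224.3 398.4]
wheel z14 [ 503.8 -435.3    7.2] 2.540640909223342 [ 501.  -435.4] [ 505.  -437.7]
tin z70 [ 433.7 -596.    60. ] 3.5454519207687545 [ 404.6 -616.9] [ 440.7 -616.1]
plier tips z~10 [ 307.  -319.7    3.7] 4.999012964920767 [ 304.9 -317.5] [ 307.  -322.5]
statbase corner [ 628.3 -420.9  188.7] 110.14282056255682 [ 577.7 -395.7] [ 682.9 -519.9]
drill tip [289.9 261.3  34.3] 2.3389205572566936 [268.5 280. ] [289.4 273.9]
handle near [ 472.9 -175.8  173.8] 5.174754887051371 [ 384.9 -160.6] [ 500.4 -169.6]
handle far [ 588.8 -165.   168.8] 1.8943083439675232 [ 527. -150.] [ 633.4 -155.5]
drum shank [ 581.  -269.8   58.7] 2.8984141920675817 [ 561.5 -270.5] [ 594.8 -273.1]
knob [ 704.2 -228.5   78.9] 4.810613610094375 [ 687.8 -225.4] [ 731.1 -230.7]
```

Units first: shifts go in shares of 750 mm and turns go in shares of 60 degrees. So -192 mm / 750 = -0.256, -162 mm / 750 = -0.216, -18.7 degrees / 60 = -0.3117.

```bash
cat > go.py <<'E'
import sys;from h import *
# usage: go.py x y z yaw_of_tool_y(deg)  -> delta in tool axes
np.set_printoptions(precision=1,suppress=True)
from scipy.spatial.transform import Rotation as Ro
x,y,z,a=map(float,sys.argv[1:5]);s=arm.read_state();R=np.array(s["orientation"]);t=np.radians(a)
yv=np.array([np.cos(t),np.sin(t),0]);zv=np.array([0,0,-1.]);T=np.c_[np.cross(yv,zv),yv,zv]
print("rot",Ro.from_matrix(R.T@T).as_rotvec(degrees=True),"d",R.T@(np.array([x,y,z])-s["eef_pos"]),"t",s["time_s"],"pos",s["eef_pos"],"F",s["ft_force"],"grip",round(s["grip_width"],3),round(float(np.max(s["grasp_force"])),1))
E
python3 shift.py '[0, 0, -0.0667, -0.0507, -0.0427, 0, 1, 0, 0, -0.1333, -0.1027, -0.0867, 0, 1, 0, 0, -0.2, -0.1533, -0.1293, 0, 1, 0, 0, -0.2667, -0.2053, -0.1733, 0, 1, 0, 0, -0.3117, -0.256, -0.216, 0, 1]'
python3 go.py 440 90 226 95.2;python3 go.py 530 -171 226 95.2
```

```text
time_s: 0.6
eef_pos: [300.1, 429.1, 226.3]
orientation: [[-0.996, -0.094, -0.0], [-0.094, 0.996, -0.001], [0.0, -0.001, -1.0]]
ft_force: [1.2, 0.9, -0.3]
grip_width: 1.0
grasp_force: 0.0
rot [-0.  -0.   0.2] d [-107.3 -350.8    0.5] t 0.6 pos [300.1 429.1 226.3] F [ 1.2  0.9 -0.3] grip 1.0 0.0
rot [-0.  -0.   0.2] d [-172.3 -619.1    0.6] t 0.6 pos [300.1 429.1 226.3] F [ 1.2  0.9 -0.3] grip 1.0 0.0
```

In the tool's units: -240 mm / 750 = -0.32, -192 mm / 750 = -0.256.

```bash
python3 shift.py '[0, 0, 0, -0.0187, -0.064, 0, 1, 0, 0, 0, -0.036, -0.128, 0, 1, 0, 0, 0, -0.0547, -0.192, 0, 1, 0, 0, 0, -0.072, -0.256, 0, 1, 0, 0, 0, -0.0893, -0.32, 0, 1]' >/dev/null
python3 shift.py '[0, 0, 0, -0.0187, -0.064, 0, 1, 0, 0, 0, -0.036, -0.128, 0, 1, 0, 0, 0, -0.0547, -0.192, 0, 1, 0, 0, 0, -0.072, -0.256, 0, 1, 0, 0, 0, -0.0893, -0.32, 0, 1]' >/dev/null
python3 shift.py '[0, 0, 0, -0.016, -0.0613, 0, 1, 0, 0, 0, -0.032, -0.1227, 0, 1, 0, 0, 0, -0.0507, -0.1853, 0, 1, 0, 0, 0, -0.0507, -0.1853, 0, 1]' >/dev/null
python3 go.py 533 -171 163 95.2
python3 - <<'E'
from h import *
np.set_printoptions(precision=1,suppress=True)
s=arm.read_state();R=np.array(s["orientation"])
ims=[]
for n in("side","top"):
    im=arm.snapshot(n);cv2.imwrite(f"pics/{n}1.png",im)
    for d in(-49,0,49):
        p=proj(n,s["eef_pos"]+R@[0,d,0]);print(n,d,p);cv2.circle(im,tuple(int(round(v)) for v in p),2,(0,255,0),-1)
    x,y=map(int,proj(n,s["eef_pos"]));ims.append(cv2.resize(im[y-75:y+75,x-70:x+70],None,fx=2.8,fy=2.8,interpolation=2))
cv2.imwrite("pics/c2.png",np.hstack(ims))
E
```

```text
rot [-0.2  0.  -0.5] d [-5.9  6.6 63.3] t 2.0 pos [ 527.7 -177.8  226.3] F [-0.6 -0.2 -0.3] grip 1.002 0.0
side -49 [319.5 250.2]
side 0 [347.2 248.8]
side 49 [374.9 247.3]
top -49 [314.  209.6]
top 0 [291.6 211.4]
top 49 [269.2 213.3]
```

View pics/c2.png

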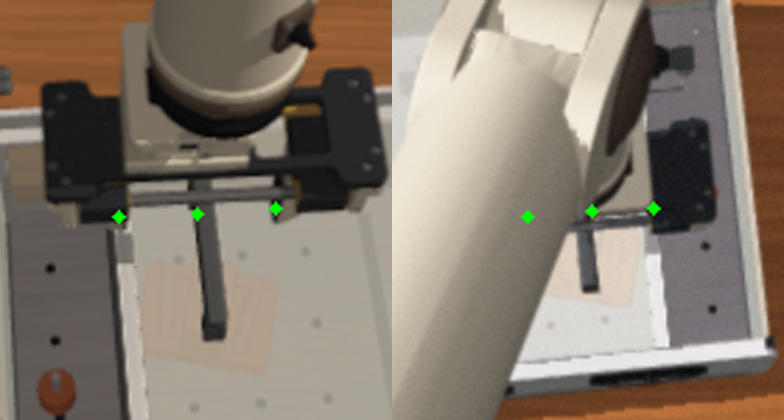

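The gripper straddles the bar. The fingertips sit within about 3 px of their projected dots at (119,217) and (276,209), so y is good and the side camera's x reads a few mm long. I'll descend and close.

In the tool's units: 63 mm / 750 = 0.084, 50 mm / 750 = 0.0667, -0.5 degrees / 60 = -0.0083.

```bash
python3 shift.py '[0, 0, -0.0083, -0.004, 0.008, 0.0333, 1, 0, 0, -0.0083, -0.004, 0.008, 0.0667, 1, 0, 0, -0.0083, -0.004, 0.008, 0.084, 1, 0, 0, -0.0083, -0.004, 0.008, 0.084, 0.1, 0, 0, -0.0083, -0.004, 0.008, 0.084, 0.1]' 20
python3 shift.py '[0, 0, 0, 0, 0, 0, 0.0, 0, 0, 0, 0, 0, 0, 0.0, 0, 0, 0, 0, 0, 0, 0.0]' 20
```

```text
time_s: 2.6
eef_pos: [529.8, -162.6, 164.2]
orientation: [[-0.995, -0.101, 0.0], [-0.101, 0.995, 0.0], [-0.0, 0.0, -1.0]]
ft_force: [0.6, 0.0, -0.0]
grip_width: 0.875
grasp_force: 0.0
time_s: 2.9
eef_pos: [530.2, -163.4, 164.6]
orientation: [[-0.995, -0.1, 0.001], [-0.1, 0.995, -0.0], [-0.001, -0.001, -1.0]]
ft_force: [-0.2, 0.8, 0.5]
grip_width: 0.615
grasp_force: 0.0
```

In the tool's units: -8 mm / 750 = -0.0107, -6 mm / 750 = -0.008.

```bash
python3 shift.py '[0, 0, 0, 0, -0.004, 0, 0.0, 0, 0, 0, 0, -0.008, 0, 0.0, 0, 0, 0, 0, -0.0107, 0, 0.0, 0, 0, 0, 0, -0.0107, 0, 0.0, 0, 0, 0, 0, -0.0107, 0, 0.0]' 20
python3 shift.py '[0, 0, 0, 0, 0, 0, 0.0, 0, 0, 0, 0, 0, 0, 0.0, 0, 0, 0, 0, 0, 0, 0.0]' 20
```

```text
time_s: 3.4
eef_pos: [530.4, -171.0, 163.6]
orientation: [[-0.995, -0.1, -0.0], [-0.1, 0.995, 0.001], [0.0, 0.001, -1.0]]
ft_force: [-0.4, 2.7, 1.5]
grip_width: 0.179
grasp_force: 1.1
time_s: 3.7
eef_pos: [530.3, -170.6, 163.6]
orientation: [[-0.995, -0.1, -0.0], [-0.1, 0.995, 0.001], [0.0, 0.001, -1.0]]
ft_force: [-0.0, 2.4, 0.8]
grip_width: 0.149
grasp_force: 20.0
```

In the tool's units: 150 mm / 750 = 0.2, 115 mm / 750 = 0.1533.

```bash
python3 shift.py '[0, 0, 0, 0, 0.02, 0, 0.0, 0, 0, 0, 0, 0.06, 0, 0.0, 0, 0, 0, -0.0013, 0.1067, 0, 0.0, 0, 0, 0, -0.0013, 0.1533, 0, 0.0, 0, 0, 0, -0.0013, 0.2, 0, 0.0]' 20
python3 shift.py '[0, 0, 0, 0, 0.0467, 0, 0.0, 0, 0, 0, -0.0013, 0.08, 0, 0.0, 0, 0, 0, -0.0013, 0.1, 0, 0.0, 0, 0, 0, -0.0013, 0.1133, 0, 0.0, 0, 0, 0, -0.0013, 0.12, 0, 0.0]'
python3 shift.py '[0, 0, 0, 0, 0.0067, 0, 0.0, 0, 0, 0, 0, 0.0133, 0, 0.0, 0, 0, 0, 0, 0.02, 0, 0.0, 0, 0, 0, 0, 0.0267, 0, 0.0]'
```

```text
time_s: 4.2
eef_pos: [516.3, -23.0, 163.6]
orientation: [[-0.995, -0.098, 0.001], [-0.098, 0.995, -0.002], [-0.0, -0.003, -1.0]]
ft_force: [3.0, -4.4, -4.5]
grip_width: 0.147
grasp_force: 20.0
time_s: 4.7
eef_pos: [507.7, 67.8, 163.6]
orientation: [[-0.995, -0.101, -0.001], [-0.1, 0.995, -0.001], [0.001, -0.001, -1.0]]
ft_force: [-3.2, -3.9, 3.2]
grip_width: 0.149
grasp_force: 20.0
time_s: 5.1
eef_pos: [506.1, 84.7, 163.6]
orientation: [[-0.995, -0.098, -0.001], [-0.098, 0.995, -0.003], [0.002, -0.003, -1.0]]
ft_force: [-2.8, -15.5, 4.8]
grip_width: 0.153
grasp_force: 20.0
```

In the tool's units: 4 mm / 750 = 0.0053, 2 mm / 750 = 0.0027.

```bash
python3 shift.py '[0, 0, 0, 0, 0.0027, 0, 0.0, 0, 0, 0, 0, 0.0053, 0, 0.0, 0, 0, 0, 0, 0.0053, 0, 0.0]' 20
python3 shift.py '[0, 0, 0, 0, 0, 0, 0.0, 0, 0, 0, 0, 0, 0, 0.3, 0, 0, 0, 0, 0, 0, 0.45, 0, 0, 0, 0, 0, 0, 0.5]'
python3 shift.py '[0, 0, 0, 0, 0, -0.0333, 0.5, 0, 0, 0, 0, 0, -0.0867, 0.5, 0, 0, 0, 0, 0, -0.0867, 0.5]' 
python3 - <<'E'
from h import *
ims=[]
for n,b in(("side",(270,190,550,420)),("top",(140,105,365,300))):
    im=arm.snapshot(n);cv2.imwrite(f"pics/{n}2.png",im);x0,y0,x1,y1=b
    ims.append(cv2.resize(im[y0:y1,x0:x1],None,fx=2.6,fy=2.6,interpolation=2)[:598])
cv2.imwrite("pics/c3s.png",ims[0]);cv2.imwrite("pics/c3t.png",ims[1])
E
```

```text
time_s: 5.4
eef_pos: [506.1, 84.7, 163.5]
orientation: [[-0.996, -0.095, -0.001], [-0.095, 0.995, -0.007], [0.002, -0.007, -1.0]]
ft_force: [-3.3, -15.0, 4.4]
grip_width: 0.153
grasp_force: 20.0
time_s: 5.8
eef_pos: [506.9, 91.9, 164.0]
orientation: [[-0.995, -0.1, 0.002], [-0.1, 0.995, 0.001], [-0.002, 0.001, -1.0]]
ft_force: [-0.5, 0.1, -0.3]
grip_width: 0.363
grasp_force: 0.0
time_s: 6.1
eef_pos: [510.1, 93.3, 234.0]
orientation: [[-0.995, -0.101, 0.01], [-0.101, 0.995, 0.003], [-0.011, 0.002, -1.0]]
ft_force: [0.2, 0.6, -0.1]
grip_width: 0.496
grasp_force: 0.0
```

View pics/c3s.png

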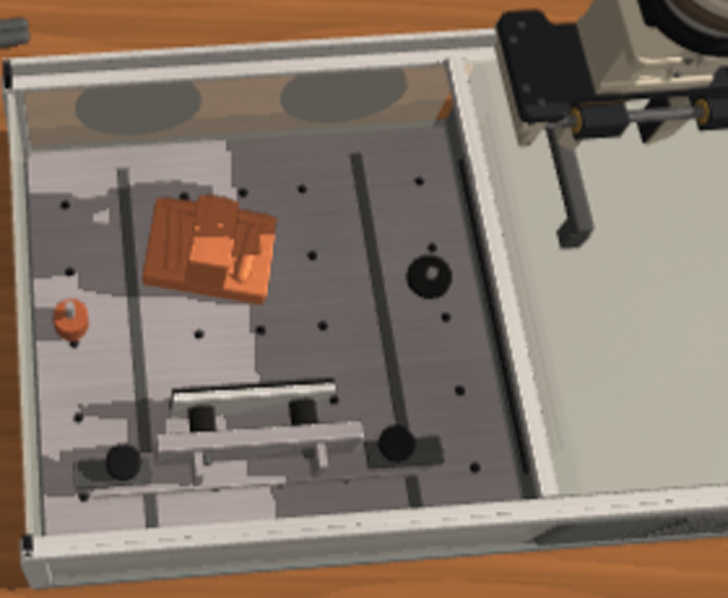

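View pics/c3t.png

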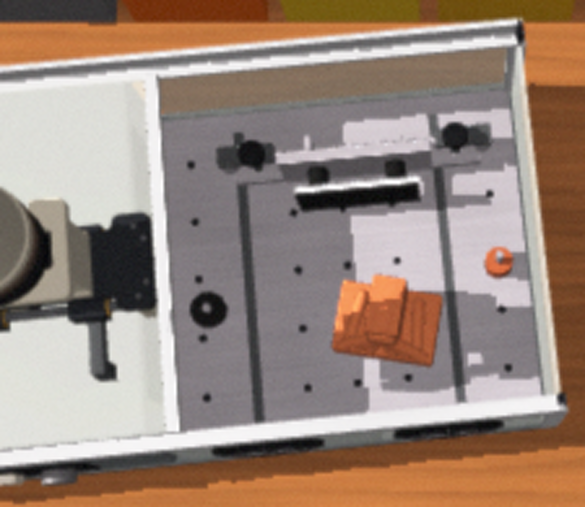

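The window now stands against its stop: it took 15 N with no further motion. The casting in the side crop is at (145–275,195–300), the pad's front edge runs roughly (172,392)–(335,380), and the buff is at (430,275). In the top crop the casting is at (335–440,275–365) and the pad at (298–420,180–208). I'll take a zoomed crop with a grid for exact edge picking.

```bash
python3 - <<'E'
from h import *
def z(n,b,k):
    x0,y0,x1,y1=b;im=cv2.resize(cv2.imread(f"pics/{n}2.png")[y0:y1,x0:x1],None,fx=k,fy=k,interpolation=2)
    for v in range(x0//10*10+10,x1,10):
        cv2.line(im,((v-x0)*k,0),((v-x0)*k,6),(0,255,255),1);cv2.putText(im,str(v),((v-x0)*k-10,16),0,.35,(0,255,255),1)
    for v in range(y0//10*10+10,y1,10):
        cv2.line(im,(0,(v-y0)*k),(6,(v-y0)*k),(0,255,255),1);cv2.putText(im,str(v),(8,(v-y0)*k+4),0,.35,(0,255,255),1)
    return cv2.copyMakeBorder(im,0,600-im.shape[0],0,0,0)
cv2.imwrite("pics/c4.png",np.hstack([z("side",(322,260,412,380),5)[:600,:440],z("top",(252,152,312,250),6)]))
E
```

```text
(no output)
```

View pics/c4.png

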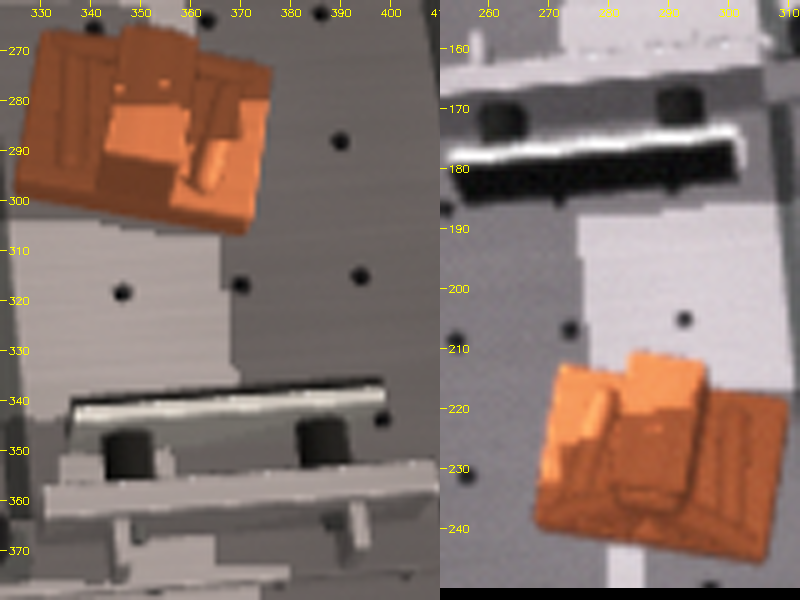

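Pixels picked from the zoom, side view: back-bottom edge (324.8,298)–(371,307.2), pad top-front edge (336,339.8)–(398.6,335.6). Top view: foot back-top edge (272,212.5)–(310.2,218.3), front-bottom edge (267.8,240.3)–(306.2,245.8), pad bottom-front edge (255.8,185.8)–(301.7,182).

```bash
python3 - <<'E'
from h import *
np.set_printoptions(precision=1,suppress=True)
def seg(nm,n,a,b,z):
    A,B=plane(n,a,z)[:2],plane(n,b,z)[:2];d=B-A
    if d[1]<0:d=-d
    print(nm,n,"mid",(A+B)/2,"len",round(np.hypot(*d),1),"x-yaw",round(np.degrees(np.arctan2(-d[0],d[1])),2))
seg("back","side",(324.8,298),(371,307.2),20)
seg("fronttop","side",(330.4,266),(376.4,273),44)
seg("back","top",(272,212.5),(310.2,218.3),46)
seg("frontbot","top",(267.8,240.3),(306.2,245.8),20)
seg("pad","side",(336,339.8),(398.6,335.6),80)
seg("pad","top",(255.8,185.8),(301.7,182),28)
# rest of bay
seg("wall -y inner?","side",(276,219),(283,405),164)
print("buff",plane("side",(435,296),35),plane("top",(140+208/2.6,105+308/2.6),35))
print("drum",plane("side",(297,312),46),plane("top",(140+498/2.6,105+263/2.6),46))
for n,p in(("side",(274,214.5)),("side",(280,398)),("top",(357.5,259)),("top",(340,114))):print(n,plane(n,p,164))
E
```

```text
back side mid [ 556. -163.] len 99.0 x-yaw -10.56
fronttop side mid [ 490.2 -152.2] len 98.5 x-yaw -8.08
back top mid [ 556.9 -166.7] len 99.1 x-yaw -8.94
frontbot top mid [ 489.3 -155.1] len 100.6 x-yaw -8.4
pad side mid [ 646.6 -130.4] len 120.9 x-yaw 5.18
pad top mid [ 645.3 -132.9] len 120.8 x-yaw 4.8
wall -y inner? side mid [ 611.2 -296.8] len 349.0 x-yaw -85.02
buff [542.5  18.5  35. ] [538.5  16.6  35. ]
drum [ 587.4 -268.5   46. ] [ 581.  -270.5   46. ]
side [ 427.4 -316.4  164. ]
side [ 774.  -287.2  164. ]
top [ 430.1 -325.2  164. ]
top [ 779.8 -288.8  164. ]
```

```bash
python3 go.py 529 -160.5 200 80.8
```

```text
rot [ 0.1  0.2 15. ] d [   4.  -254.    29.7] t 6.2 pos [507.3  92.5 229.9] F [-0.9  0.2 -1.3] grip 0.496 0.0
```

In the tool's units: -240 mm / 750 = -0.32, -190 mm / 750 = -0.2533, 15 degrees / 60 = 0.25.

```bash
python3 shift.py '[0, 0, 0, 0, -0.0533, 0, 0.75, 0, 0, 0.0667, 0.0027, -0.12, 0, 0.75, 0, 0, 0.1333, 0.004, -0.1867, 0.0067, 0.75, 0, 0, 0.2, 0.0053, -0.2533, 0.0267, 0.75, 0, 0, 0.25, 0.0053, -0.32, 0.04, 0.75]' >/dev/null
python3 shift.py '[0, 0, 0, 0, 0, 0, 0.75, 0, 0, 0, 0, 0, 0, 0.75]' >/dev/null; python3 go.py 529 -160.5 58 80.8
```

```text
rot [ 0.  -0.2 -0.2] d [ -7.2 -14.5 139.7] t 6.9 pos [ 524.7 -145.1  197.7] F [ 0.7  1.3 -0.4] grip 0.751 0.0
```

In the tool's units: 88 mm / 750 = 0.1173, 70 mm / 750 = 0.0933.

```bash
python3 shift.py '[0, 0, 0, -0.004, -0.0107, 0.0133, 0.75, 0, 0, 0, -0.0093, -0.0187, 0.0533, 0.75, 0, 0, 0, -0.0093, -0.0187, 0.0933, 0.75, 0, 0, 0, -0.0093, -0.0187, 0.1173, 0.75, 0, 0, 0, -0.0093, -0.0187, 0.1173, 0.75]' |grep -E "eef|ft_f"
python3 - <<'E'
from h import *
s=arm.read_state();R=np.array(s["orientation"]);ims=[]
for n,k in(("side",3),("top",4)):
    im=arm.snapshot(n);p=[proj(n,s["eef_pos"]+R@[0,d,0]) for d in(-35,35)]
    x,y=map(int,proj(n,s["eef_pos"]))
    im=cv2.resize(im[y-65:y+65,x-60:x+60],None,fx=k,fy=k,interpolation=2)
    for q in p: cv2.circle(im,tuple(int(v) for v in (q-[x-60,y-65])*k),2,(0,255,0),-1)
    ims.append(cv2.resize(im,(390,422)))
cv2.imwrite("pics/c5.png",np.hstack(ims))
E
```

```text
eef_pos: [528.1, -156.7, 108.1]
ft_force: [-1.0, -0.4, -0.4]
```

View pics/c5.png

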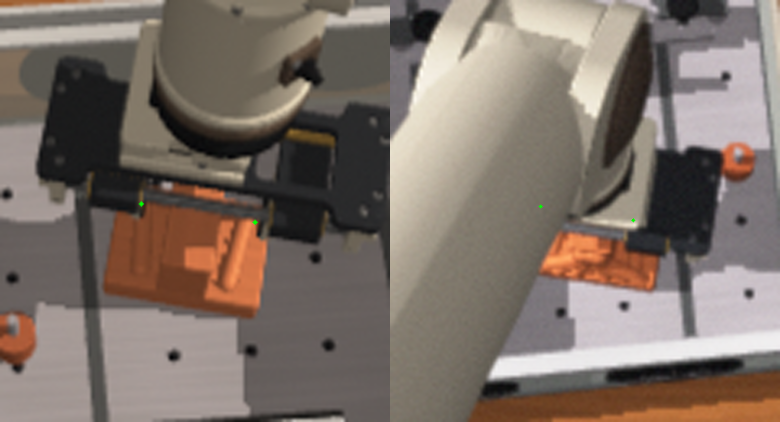

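The fingers straddle the neck, aligned with it; the drum, at the side view's lower left, is clear. I'll descend and grip.

In the tool's units: 50 mm / 750 = 0.0667, 35 mm / 750 = 0.0467.

```bash
python3 shift.py '[0, 0, 0, 0, -0.0027, 0.02, 0.75, 0, 0, 0, 0, -0.0053, 0.0467, 0.75, 0, 0, 0, 0, -0.0053, 0.0667, 0.75, 0, 0, 0, 0, -0.0053, 0.0667, 0.6, 0, 0, 0, 0, -0.0053, 0.0667, 0.45]' 35 |grep -E "eef|ft_f|grip_w"
python3 shift.py '[0, 0, 0, 0, 0, 0, 0.3, 0, 0, 0, 0, 0, 0, 0.2, 0, 0, 0, 0, 0, 0, 0.1, 0, 0, 0, 0, 0, 0, 0.0, 0, 0, 0, 0, 0, 0, 0.0]' 35
python3 shift.py '[0, 0, 0, 0, 0, 0, 0.0, 0, 0, 0, 0, 0, 0, 0.0]' 35
```

```text
eef_pos: [530.2, -162.7, 61.9]
ft_force: [-0.5, 0.6, -0.0]
grip_width: 0.621
time_s: 8.5
eef_pos: [530.7, -162.2, 62.2]
orientation: [[-0.987, 0.16, 0.002], [0.16, 0.987, 0.001], [-0.001, 0.001, -1.0]]
ft_force: [0.6, 3.5, 5.7]
grip_width: 0.347
grasp_force: 35.0
time_s: 8.7
eef_pos: [530.6, -162.2, 62.1]
orientation: [[-0.987, 0.16, 0.001], [0.16, 0.987, 0.001], [-0.001, 0.001, -1.0]]
ft_force: [-0.6, 3.8, 6.2]
grip_width: 0.346
grasp_force: 35.0
```

In the tool's units: -2 mm / 750 = -0.0027, -1 mm / 750 = -0.0013.

```bash
python3 shift.py '[0, 0, 0, 0, 0, -0.0013, 0.0, 0, 0, 0, 0, 0, -0.0027, 0.0, 0, 0, 0, 0, 0, -0.0027, 0.0]' 35|grep -E "eef|ft_f"; python3 go.py 595.2 -136.1 60 95;python3 go.py 620.1 -134 60 95
```

```text
eef_pos: [528.3, -163.3, 62.5]
ft_force: [0.3, 1.0, -6.3]
rot [ -0.   -0.1 -14.3] d [-61.6  37.6   2.3] t 9.0 pos [ 528.3 -163.3   62.5] F [ 0.3  1.  -6.3] grip 0.351 35.0
rot [ -0.   -0.1 -14.3] d [-85.9  43.7   2.2] t 9.0 pos [ 528.3 -163.3   62.5] F [ 0.3  1.  -6.3] grip 0.351 35.0
```

In the tool's units: -62 mm / 750 = -0.0827, -53 mm / 750 = -0.0707, -14.3 degrees / 60 = -0.2383.

```bash
python3 shift.py '[0, 0, -0.0333, -0.008, 0.0053, -0.0013, 0.0, 0, 0, -0.0833, -0.0267, 0.016, -0.0013, 0.0, 0, 0, -0.15, -0.0493, 0.0293, -0.0013, 0.0, 0, 0, -0.2167, -0.0707, 0.044, -0.0013, 0.0, 0, 0, -0.2383, -0.0827, 0.0507, -0.0013, 0.0]' 35|grep -E "eef|ft_f"; python3 shift.py '[0, 0, 0, 0, 0, 0, 0.0, 0, 0, 0, 0, 0, 0, 0.0, 0, 0, 0, 0, 0, 0, 0.0]'|grep -E "eef|ft_f"; python3 go.py 620.1 -134 60 95
python3 - <<'E'
from h import *
ims=[]
for n,b,k in(("side",(322,260,412,380),5),("top",(252,152,312,250),6)):
    im=arm.snapshot(n);cv2.imwrite(f"pics/{n}3.png",im);x0,y0,x1,y1=b
    im=cv2.resize(im[y0:y1,x0:x1],None,fx=k,fy=k,interpolation=2)
    for v in range(x0//10*10+10,x1,10):cv2.putText(im,str(v),((v-x0)*k-10,12),0,.35,(0,255,255),1)
    for v in range(y0//10*10+10,y1,10):cv2.putText(im,str(v),(2,(v-y0)*k+4),0,.35,(0,255,255),1)
    ims.append(cv2.copyMakeBorder(im,0,600-im.shape[0],0,0,0)[:,:430])
cv2.imwrite("pics/c6.png",np.hstack(ims))
E
```

```text
eef_pos: [598.9, -133.8, 64.1]
ft_force: [1.1, 0.3, -6.7]
eef_pos: [595.5, -136.4, 63.9]
ft_force: [0.1, 0.6, -6.4]
rot [-0.  -0.1 -0.1] d [-24.7   0.3   3.9] t 9.8 pos [ 595.5 -136.4   63.9] F [ 0.1  0.6 -6.4] grip 0.347 35.0
```

View pics/c6.png

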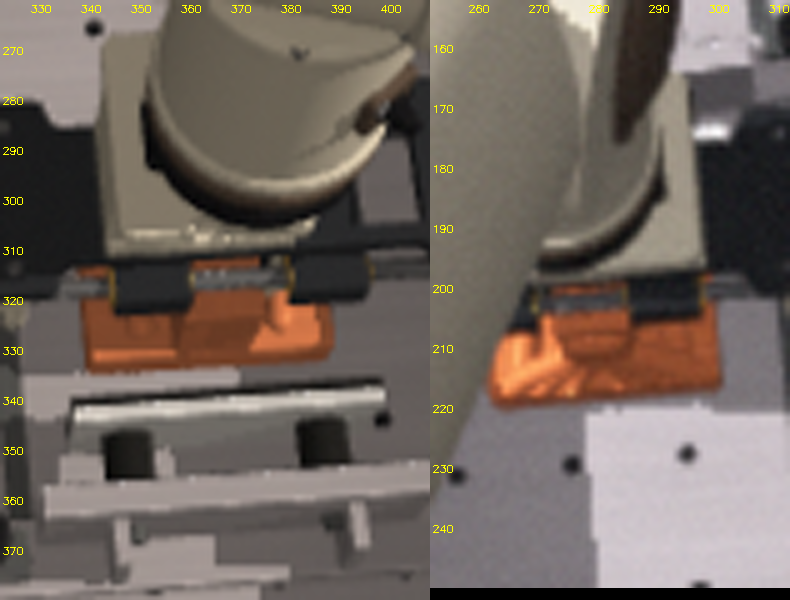

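In the side view the back's bottom edge runs (339.4,334.8)–(388,331.6), and its slope matches the pad's. In the top view the front-bottom edge runs (262,220)–(300.3,217).

```bash
python3 - <<'E'
from h import *
np.set_printoptions(precision=2,suppress=True)
def seg(nm,n,a,b,z):
    A,B=plane(n,a,z)[:2],plane(n,b,z)[:2];d=B-A
    if d[1]<0:d=-d
    y=np.degrees(np.arctan2(-d[0],d[1]));m=(A+B)/2
    t=np.radians(5);e=m-np.array([646,-131.7]);print(nm,n,m,"len",np.hypot(*d),"yaw",y,"fence x,y",e@[np.cos(t),np.sin(t)],e@[-np.sin(t),np.cos(t)])
seg("back","side",(339.4,334.8),(388,331.6),22)
seg("front","top",(262,220),(300.3,217),22)
seg("pad","side",(336,339.8),(398.6,335.6),80)
seg("pad","top",(255.8,185.8),(301.7,182),28)
E
```

```text
back side [ 621.73 -131.12] len 100.08874933145957 yaw 5.127924456283803 fence x,y -24.12579445339994 2.691337629646461
front top [ 553.82 -139.54] len 100.04218494742321 yaw 4.4420733621544235 fence x,y -92.5136024376863 0.22580552395822284
pad side [ 646.56 -130.4 ] len 120.92125129901089 yaw 5.181481804257316 fence x,y 0.6729822903788443 1.2492324719757784
pad top [ 645.28 -132.86] len 120.75623377398024 yaw 4.802280015430873 fence x,y -0.8173600194643584 -1.0926821823225914
```

In the tool's units: -16 mm / 750 = -0.0213, -1.3 mm / 750 = -0.0017, -0.1 degrees / 60 = -0.0017.

```bash
python3 shift.py '[0, 0, -0.0017, -0.0053, -0.0007, 0.0007, 0.0, 0, 0, -0.0017, -0.012, -0.0017, 0.0016, 0.0, 0, 0, -0.0017, -0.0173, -0.0017, 0.0027, 0.0, 0, 0, -0.0017, -0.02, -0.0017, 0.0027, 0.0, 0, 0, -0.0017, -0.0213, -0.0017, 0.0027, 0.0]' 35|grep -E "eef|ft_f"; python3 shift.py '[0, 0, 0, -0.0013, 0, 0, 0.0, 0, 0, 0, -0.0027, 0, 0, 0.0, 0, 0, 0, -0.004, 0, 0, 0.0, 0, 0, 0, -0.0053, 0, 0, 0.0]'|grep -E "eef|ft_f"; python3 go.py 620.1 -135.3 62 95
```

```text
eef_pos: [613.4, -135.2, 62.3]
ft_force: [-0.6, 0.1, -5.3]
eef_pos: [617.1, -135.0, 62.4]
ft_force: [-0.3, 0.5, -7.1]
rot [ 0.  -0.   0.1] d [-2.9 -0.6  0.4] t 10.8 pos [ 617.1 -135.    62.4] F [-0.3  0.5 -7.1] grip 0.346 35.0
```

In the tool's units: 0.6 mm / 750 = 0.0008, 0.3 mm / 750 = 0.0004.

```bash
python3 shift.py '[0, 0, 0, 0, 0, 0.0004, 0.0, 0, 0, 0, 0, 0, 0.0008, 0.0, 0, 0, 0, 0, 0, 0.0008, 0.0]' 35|grep -E "eef|ft_f"; python3 shift.py '[0, 0, 0, 0, 0, 0.0004, 0.0, 0, 0, 0, 0, 0, 0.0008, 0.0, 0, 0, 0, 0, 0, 0.0008, 0.0]'|grep -E "eef|ft_f"; python3 go.py 620.1 -135.3 62 95
```

```text
eef_pos: [617.4, -135.0, 62.3]
ft_force: [-0.7, -0.3, -4.1]
eef_pos: [617.4, -135.0, 62.2]
ft_force: [-2.8, 0.4, 5.4]
rot [-0.   0.   0.1] d [-2.7 -0.6  0.2] t 11.4 pos [ 617.4 -135.    62.2] F [-2.8  0.4  5.4] grip 0.345 35.0
```

Units first: shifts go in shares of 750 mm and turns go in shares of 60 degrees. So -0.3 mm / 750 = -0.0004.

```bash
for i in 1; do python3 shift.py '[0, 0, 0, 0, 0, -0.0004, 0.0, 0, 0, 0, 0, 0, -0.0004, 0.0]'|grep -E "eef|ft_f"; python3 shift.py '[0, 0, 0, -0.0007, 0, 0, 0.0, 0, 0, 0, -0.0013, 0, 0, 0.0, 0, 0, 0, -0.002, 0, 0, 0.0, 0, 0, 0, -0.0027, 0, 0, 0.0]'|grep -E "eef|ft_f"; python3 shift.py '[0, 0, 0, -0.0007, 0, 0, 0.0, 0, 0, 0, -0.0013, 0, 0, 0.0, 0, 0, 0, -0.002, 0, 0, 0.0, 0, 0, 0, -0.0027, 0, 0, 0.0]'|grep -E "eef|ft_f";python3 shift.py '[0, 0, 0, -0.0007, 0, 0, 0.0, 0, 0, 0, -0.0013, 0, 0, 0.0, 0, 0, 0, -0.002, 0, 0, 0.0, 0, 0, 0, -0.0027, 0, 0, 0.0]'|grep -E "eef|ft_f"; done; python3 go.py 620.1 -135.3 62 95
```

```text
eef_pos: [617.4, -135.0, 62.2]
ft_force: [-3.2, 0.7, 5.8]
eef_pos: [617.6, -135.0, 62.3]
ft_force: [-8.5, 1.0, 13.1]
eef_pos: [617.9, -135.0, 62.4]
ft_force: [-14.3, 0.8, 18.8]
eef_pos: [618.1, -134.9, 62.5]
ft_force: [-19.0, 2.3, 23.5]
rot [ 0.1 -0.5  0.1] d [-2.  -0.5  0.4] t 12.8 pos [ 618.1 -134.9   62.5] F [-19.    2.3  23.5] grip 0.346 35.0
```

The casting is jamming on the plate, since Fz rises along with Fx. I'll back off, unload vertically, and approach just clear of the plate.

In the tool's units: 6 mm / 750 = 0.008, 4 mm / 750 = 0.0053.

```bash
python3 shift.py '[0, 0, 0, 0.0027, 0, 0, 0.0, 0, 0, 0, 0.0053, 0, 0, 0.0, 0, 0, 0, 0.008, 0, -0.0004, 0.0, 0, 0, 0, 0.008, 0, -0.0008, 0.0, 0, 0, 0, 0.008, 0, -0.0008, 0.0]'|grep -E "eef|ft_f"; python3 shift.py '[0, 0, 0, 0, 0, -0.0007, 0.0, 0, 0, 0, 0, 0, -0.0013, 0.0, 0, 0, 0, 0, 0, -0.0013, 0.0]'|grep -E "eef|ft_f"; python3 go.py 620.1 -135.3 62 95
```

```text
eef_pos: [617.5, -135.1, 62.2]
ft_force: [-2.1, 1.1, 2.7]
eef_pos: [616.7, -135.0, 62.3]
ft_force: [0.6, 0.2, -5.8]
rot [ 0.  -0.1  0.2] d [-3.3 -0.6  0.3] t 13.6 pos [ 616.7 -135.    62.3] F [ 0.6  0.2 -5.8] grip 0.345 35.0
```

In the tool's units: -2 mm / 750 = -0.0027, -1 mm / 750 = -0.0013.

```bash
python3 shift.py '[0, 0, 0, 0, 0, -0.0005, 0.0, 0, 0, 0, 0, 0, -0.0011, 0.0, 0, 0, 0, -0.0013, 0, -0.0011, 0.0, 0, 0, 0, -0.0027, 0, -0.0011, 0.0, 0, 0, 0, -0.0027, 0, -0.0011, 0.0]'|grep -E "eef|ft_f"; for i in 1 ; do python3 shift.py '[0, 0, 0, -0.0007, 0, 0, 0.0, 0, 0, 0, -0.0013, 0, 0, 0.0, 0, 0, 0, -0.002, 0, 0, 0.0, 0, 0, 0, -0.0027, 0, 0, 0.0]'|grep -E "eef|ft_f"; python3 shift.py '[0, 0, 0, -0.0007, 0, 0, 0.0, 0, 0, 0, -0.0013, 0, 0, 0.0, 0, 0, 0, -0.002, 0, 0, 0.0, 0, 0, 0, -0.0027, 0, 0, 0.0]'|grep -E "eef|ft_f"; done; python3 go.py 620.1 -135.3 62 95
```

```text
eef_pos: [618.4, -134.9, 63.5]
ft_force: [-1.0, 0.2, -6.4]
eef_pos: [620.2, -134.7, 63.5]
ft_force: [-3.5, -0.3, -6.5]
eef_pos: [621.8, -134.6, 63.5]
ft_force: [-7.2, 0.8, -5.9]
rot [ 0.  -0.1  0.1] d [ 1.7 -0.6  1.5] t 14.9 pos [ 621.8 -134.6   63.5] F [-7.2  0.8 -5.9] grip 0.347 35.0
```

Contact with the pad is soft, starting at about x = 618 mm. I'll advance to about 10 N and then lower onto the plate.

In the tool's units: -2 mm / 750 = -0.0027, -1.5 mm / 750 = -0.002.

```bash
python3 shift.py '[0, 0, 0, -0.0007, 0, 0, 0.0, 0, 0, 0, -0.0013, 0, 0, 0.0, 0, 0, 0, -0.002, 0, 0, 0.0, 0, 0, 0, -0.0027, 0, 0, 0.0, 0, 0, 0, -0.0027, 0, 0, 0.0]'|grep -E "eef|ft_f"; python3 shift.py '[0, 0, 0, 0, 0, 0.0005, 0.0, 0, 0, 0, 0, 0, 0.0011, 0.0, 0, 0, 0, 0, 0, 0.0015, 0.0, 0, 0, 0, 0, 0, 0.0015, 0.0]'|grep -E "eef|ft_f"; python3 shift.py '[0, 0, 0, 0, 0, 0.0003, 0.0, 0, 0, 0, 0, 0, 0.0005, 0.0, 0, 0, 0, 0, 0, 0.0005, 0.0]'|grep -E "eef|ft_f";  python3 go.py 620.1 -135.3 62 95
```

```text
eef_pos: [623.1, -134.4, 63.5]
ft_force: [-8.1, -0.1, -4.7]
eef_pos: [623.4, -134.5, 62.9]
ft_force: [-8.2, -0.4, -1.2]
eef_pos: [623.4, -134.5, 62.6]
ft_force: [-9.1, -0.6, -2.5]
rot [ 0.  -0.2  0.1] d [ 3.4 -0.5  0.6] t 16.1 pos [ 623.4 -134.5   62.6] F [-9.1 -0.6 -2.5] grip 0.345 35.0
```

In the tool's units: 0.4 mm / 750 = 0.0005, 0.2 mm / 750 = 0.0003.

```bash
python3 shift.py '[0, 0, 0, 0, 0, 0.0003, 0.0, 0, 0, 0, 0, 0, 0.0005, 0.0, 0, 0, 0, 0, 0, 0.0005, 0.0]'|grep -E "eef|ft_f"; python3 shift.py '[0, 0, 0, 0, 0, 0.0003, 0.0, 0, 0, 0, 0, 0, 0.0005, 0.0, 0, 0, 0, 0, 0, 0.0005, 0.0]'|grep -E "eef|ft_f";  python3 go.py 620.1 -135.3 62 95
```

```text
eef_pos: [623.5, -134.5, 62.3]
ft_force: [-9.1, -0.6, -0.9]
eef_pos: [623.4, -134.5, 62.3]
ft_force: [-10.1, 0.3, 1.3]
rot [ 0.  -0.2  0.1] d [ 3.4 -0.5  0.3] t 16.7 pos [ 623.4 -134.5   62.3] F [-10.1   0.3   1.3] grip 0.347 35.0
```

In the tool's units: 0.4 mm / 750 = 0.0005, 0.2 mm / 750 = 0.0003.

```bash
python3 shift.py '[0, 0, 0, 0, 0, 0.0003, 0.0, 0, 0, 0, 0, 0, 0.0005, 0.0, 0, 0, 0, 0, 0, 0.0005, 0.0, 0, 0, 0, 0, 0, 0.0005, 0.0]'|grep -E "eef|ft_f"; python3 go.py 620.1 -135.3 62 95
python3 - <<'E'
from h import *
n="side";b=(322,280,432,380);k=7
im=arm.snapshot(n);cv2.imwrite(f"pics/{n}4.png",im);x0,y0,x1,y1=b
im=cv2.resize(im[y0:y1,x0:x1],None,fx=k,fy=k,interpolation=2)[:600]
for v in range(x0//10*10+10,x1,10):cv2.putText(im,str(v),((v-x0)*k-10,12),0,.35,(0,255,255),1)
for v in range(y0//10*10+10,y1,10):cv2.putText(im,str(v),(2,(v-y0)*k+4),0,.35,(0,255,255),1)
im=cv2.copyMakeBorder(im,0,600-im.shape[0],0,0,0) if im.shape[0]<600 else im
cv2.imwrite("pics/c7.png",im)
E
```

```text
eef_pos: [623.5, -134.5, 62.3]
ft_force: [-12.0, 0.4, 5.1]
rot [ 0.  -0.2  0.1] d [ 3.4 -0.5  0.3] t 17.1 pos [ 623.5 -134.5   62.3] F [-12.    0.4   5.1] grip 0.343 35.0
```

View pics/c7.png

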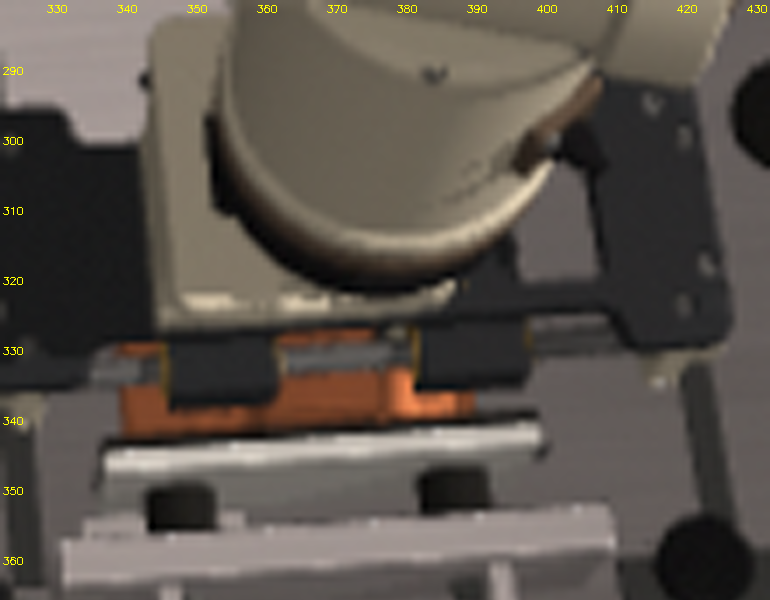

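The foot spans columns 339.1–389.7 and the pad 336.9–399.3, parallel and in contact. I'll compute the shoe travel and the centring.

```bash
python3 - <<'E'
from h import *
g=[cv2.imread(f"pics/side{i}.png",0).astype(float) for i in(3,4)]
# shoe's white top strip: brightest-row centroid per column
def rows(im):
    r=[]
    for c in range(345,395,5):
        p=im[336:352,c-1:c+2].mean(1);w=np.clip(p-150,0,None);r.append((w*np.arange(336,352)).sum()/max(w.sum(),1e-6))
    return np.array(r)
a,b=map(rows,g);print(np.round(a,1),np.round(b,1))
d=np.median(b-a);print("shoe mm",(plane("side",(368,341),80)-plane("side",(368,341+d),80))[0],np.median(b-a))
t=np.radians(5);y=lambda p:p[:2]@[-np.sin(t),np.cos(t)]
f=[plane("side",(339.1,340),46),plane("side",(389.7,336.5),46)];q=[plane("side",(336.9,344.5),80),plane("side",(399.3,340),80)]
print("y off",np.mean([y(v) for v in f])-np.mean([y(v) for v in q]),"len",np.hypot(*(f[1]-f[0])[:2]),np.hypot(*(q[1]-q[0])[:2]))
E
```

```text
[341.8 341.2 341.2 340.9 340.3 340.3 340.1 339.6 339.3 339.1] [345.2 344.7 344.4 344.2 343.7 343.5 343.2 342.7 342.3 342.2]
shoe mm -6.177599470471364 3.192192405243759
y off -1.8884544339508977 len 101.259171318224 120.1184230531766
```

```bash
for i in 1 2; do python3 shift.py '[0, 0, 0, 0, 0, 0, 0.0, 0, 0, 0, 0, 0, 0, 0.0, 0, 0, 0, 0, 0, 0, 0.0, 0, 0, 0, 0, 0, 0, 0.0, 0, 0, 0, 0, 0, 0, 0.0]'|grep -E "eef|ft_f|ori|grasp"; done; python3 - <<'E'
from cell import arm
print(arm.sign_off())
E
```

```text
eef_pos: [623.4, -134.5, 62.3]
orientation: [[-0.996, -0.089, -0.003], [-0.089, 0.996, 0.0], [0.003, 0.0, -1.0]]
ft_force: [-11.4, -0.3, 3.8]
grasp_force: 35.0
eef_pos: [623.5, -134.5, 62.3]
orientation: [[-0.996, -0.089, -0.003], [-0.089, 0.996, 0.0], [0.003, 0.0, -1.0]]
ft_force: [-10.8, 0.1, 5.2]
grasp_force: 35.0
the job is handed in; nothing more can be done
None
```

The window is fully open against its stop, and the casting is held flat on the plate against the pad, centred to about 2 mm and pressed at about 9–11 N (the shoe is about 6 mm back). While I was easing it up, the casting once jammed on the plate (about 19 N along the push), so I backed off and approached just clear of the plate. The job is handed in with the arm still holding.

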